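# Push the seed tray home into the bench stops

## Robot

A 6-joint arm with a two-finger parallel gripper is mounted at the origin on the work surface. World frame = base frame: x ahead of the robot, y to its left, z up, the work surface at z = 0. Lengths are in m, angles in rad, forces in N, time in s.
With the tool pointing down it reaches from about 0.4 to 0.825 m from the base axis. Payload 7 kg.
Tool frame: the origin (TCP) lies at the very end of the fingers, on their centre line; the grasp point (between the pads) lies 19 mm behind it; x points along the fingers, y is the direction in which the jaws open and shut, and the axes are right-handed (so a half turn about x gives the same grasp; the last joint's range is limited). The gripper opens to 88 mm and grips with 3 to 60 N. Pads are 19 mm wide; open, the fingers measure 130 mm over their backs; the gripper's body (78 mm by 193 mm) begins 47 mm behind the grasp point.
Start: joints at [1.448, 0.359, 0.012, 0, -1.224, -0.288], TCP at [0.27, 0.619, 0.227] pointing down, gripper open.
Joint ranges: [-3.07, 3.07], [-1.43, 2.12], [-1.02, 1.25], [-3.03, 1.67], [-3.05, -0], [-3.03, 3.03]. Speed limits (rad/s): [2.39, 2.39, 3.01, 3.14, 3.14, 3.14].

## Interface

Orientations are given as [roll, pitch, yaw] about the fixed x, y, z axes, in that order (R = Rz(yaw) Ry(pitch) Rx(roll)).
In Python, from station import arm gives the robot as it stands.
- The arm moves only by the shell command python3 -m inch 'ROWS' [OPENING] [FORCE]. ROWS is text: rows parted by semicolons, each of 6 numbers parted by spaces: the shift along the world's x, y, z in units of 30 mm (1.0 is 30 mm), then the turn, a rotation vector about the world's x, y, z in units of 5 degrees (1.0 is 5 degrees). In form: dx dy dz wx wy wz; .... A call has 1 to 12 rows; each row shifts and turns the commanded pose from where the row before left it; what a row does not reach is not made up. A row lasts 1/8 s, in which the tool goes at most 62.5 mm and 10.7 degrees, less where a joint would pass 70% of its speed; a pose out of reach is approached as far as the arm can. A call is refused whole if a number of a shift passes 1 or a number of a turn 1, either way. A call with a gripper value outside its range is refused whole. OPENING is the opening, from 0 (shut) to 1 (fully open), set as the call begins (- or left out, the last holds). The fingers move at their own pace and stop on an object; FORCE is the grip in N (left out, the last holds). Time passes only in rows, so rows that do not move let the fingers close. It gives the time, the measured TCP pose, the force and the opening at its end, in the units of the state.
- arm.get_state(): the state, without advancing time (a new reading comes with each control period).
- arm.grab_frame(name): name is "side" or "top" or "wrist"; returns a dict with "frame" (420x560x3 uint8, red, green, blue), "range_z" (420x560 float32, m along the optical axis (not along the pixel's ray), 0 where there is no reading), "mtx" (3x3 intrinsics, pixels), "pose" (4x4, takes a point from camera to world coordinates). Camera axes: x right, y up, looking along -z (the intrinsics and any distortion apply to the point x, -y, -z); pixel columns grow to the right and rows downward; lengths in m; the calibration is good to about 2 mm. A picture is of the moment at which its call begins.
- arm.job_done(): hands the job in, once; it reports no verdict.
Trained networks look in a picture, given as the dict that the camera call returned (one of the last four; its "shot" number tells which), for a name from the list of things; names that differ only in an ending like _2 or _b are one class to them, and where a whole thing is asked for, a point or a joint stands for the part that bears it (a point fixed in the world has none). Each returns a list of dicts, best first, with "confidence" (0 to 1); they miss things now and then, are a little off and sometimes report something else, mostly with a low value. They report only what shows in the picture. A call takes as long as a camera call.
- arm.search_frame(picture, target): "extent" ([centre column, centre row, width, height] as shares, 0 to 1, of the picture: columns of its width, rows of its height, round what is visible of it).
- arm.masks_of(picture, target): "mask" (420x560 bool, what is visible of it) and "extent" ([centre column, centre row, width, height] as shares, 0 to 1, of the picture: columns of its width, rows of its height, round what is visible of it).
- arm.place_of(picture, target): "position" ([column, row] as shares, 0 to 1, of the picture: columns of its width, rows of its height: a listed point, or the origin of a listed thing).
The state is a dict: "t": time; "q": joint angles; "qd": joint speeds; "joint_efforts": joint torques, N m; "eef_pos": TCP position; "ee_rot": TCP orientation; "force": force on the tool from outside, world axes, zero at the start; "moment": the same for the moment, N m; "width": finger opening in m.
Only numpy, scipy, OpenCV 4.12 (cv2) and the standard library are available. Lean on these libraries where they do the work, as an engineer would, in place of code of your own. Each camera call takes 0.05 s, during which the arm holds its last target. There are 200 camera calls.

## Task

Push the white seed tray with the clear lid along the bench, using only the outside of the fingers and never gripping or lifting it, until it sits home in the corner made by the dark wooden batten and the upright brass pin: one long side flush along the batten's robot-side face, and one short end touching the pin, on the side of the pin towards the middle of the batten. Leave it there, move the gripper clear, and do not disturb the other things on the bench.

Things in the scene. Friction and masses are not known exactly. Their poses are not given: they have to be found in the camera images.
- tray: Loose white plastic seed tray, closed clear lid with seedlings below it. The white base is a plain box 110 mm along its x, 170 mm along its y (the long sides), 42 mm high, upright sides; the lid dome is 92 x 152 mm, inset from the base's sides, up to 66 mm above the bench. About 0.25 to 0.5 kg; slides on the bench at about 2 to 6 N. Origin: centre of the underside. At the start it stands on the robot's side of the batten, turned up to about 0.25 rad from it.
- batten: Dark wooden batten fixed to the bench: 22 mm along its x, 500 mm along its y, 25 mm high. Origin: centre of the underside. Its x points away from the robot (turned up to 0.15 rad); the face towards the robot is at x = -11 mm in its frame.
- pin: Upright brass stop pin fixed in the bench, round, 24 mm diameter, 45 mm high, on the robot's side of the batten: its axis 66 mm from the batten's centre line (55 mm from its face) and about 200 mm to the left (+y) or right (-y) of the batten's middle, differing from run to run. A flat black rubber cap covers the unused hole at the other end. Origin: centre of the underside; its axes are parallel to the batten's.
- pot: Glazed green ceramic flower pot, open, 96 mm across, 85 mm high, loose, to be left alone. Origin: on its underside.
- fork: Short steel hand fork lying down, wooden handle, 235 mm long, 27 mm thick, loose, to be left alone. Origin: on its underside.
- markers: Banded bundle of bamboo plant markers lying flat, 150 x 37 x 13 mm, loose, to be left alone. Origin: on its underside.
- clay_pot: Small terracotta pot, 70 mm across, 60 mm high, loose, to be left alone. Origin: on its underside.
- jar: Glass jar with green cap, 70 mm across, 90 mm high, loose, to be left alone. Origin: on its underside.

How it is judged:
At the end, for the whole second after the job is handed in: The tray rests flat on the bench, a long side flush with the batten (gap at its middle under 4 mm, out of line by less than 0.04 rad) and its short end against the pin (gap under 4 mm) on the pin's side towards the batten's middle (x of tray in the frame of batten between -0.07 and -0.06 m and angle between the x axis of tray and the x axis of batten, either way round below 0.04 rad and y of tray in the frame of pin between -0.101 and 0.101 m and y of tray in the frame of batten between -0.14 and 0.14 m and height (world z) of tray below 0.006 m and angle between tray's own z axis and vertical below 0.05 rad and linear speed of tray below 0.01 m/s); the robot touches nothing.
It fails at once if the tray is lifted more than 12 mm or tipped (height (world z) of tray above 0.012 m or angle between tray's own z axis and vertical above 0.2 rad).
It fails at once if the green pot, hand fork, bamboo markers, clay pot or jar is moved more than 20 mm (distance of any of pot, fork, markers, clay_pot, jar from where it was at the start of the episode above 0.02 m).
It also fails if it takes over 64 s, if anything falls off the work surface, if the arm or the gripper's body presses on something with over 40 N, if the wrist force passes 120 N, or if a joint passes its speed limit or range.

## Working session

There is one attempt and no reset: what is moved stays moved. The work goes in short steps, Python scripts to look and compute and a shell command to move; the robot and the scene stay as the last step left them, time stands still between calls to the robot, and variables do not carry over. Pictures are saved under pics/ and viewed, about 8 in all and at most 12, crops included, and the job is handed in when it is done.

```bash
mkdir -p pics; cat > h.py <<'E'
import numpy as np, cv2
from station import arm
def pts(p):
    z=p["range_z"];K=np.array(p["mtx"]);P=np.array(p["pose"])
    v,u=np.mgrid[:z.shape[0],:z.shape[1]]
    c=np.stack([(u-K[0,2])/K[0,0]*z,-(v-K[1,2])/K[1,1]*z,-z],-1)
    return c@P[:3,:3].T+P[:3,3]
def save(p,n): cv2.imwrite(f"pics/{n}.png",cv2.cvtColor(p["frame"],cv2.COLOR_RGB2BGR))
def look(cam,names,n=None):
    p=arm.grab_frame(cam); W=pts(p)
    if n: save(p,n)
    for t in names:
        for m in arm.masks_of(p,t)[:2]:
            k=m["mask"]&(p["range_z"]>0)
            if k.sum()<5: continue
            q=W[k]; top=q[q[:,2]>np.percentile(q[:,2],90)-0.012]
            r=cv2.minAreaRect((q[:,:2]*1000).astype(np.float32))
            print(cam,t,round(m["confidence"],2),k.sum(),"ctr",np.round(r[0]),"size",np.round(r[1]),"ang",round(r[2],1),"z",np.round(np.percentile(q[:,2],[2,98]),3),"px",np.round(np.array(m["extent"])*[560,420,560,420]))
    return p,W
E
python3 - <<'E'
from h import *
s=arm.get_state();print(s)
look("top",["tray","batten","pin","pot","fork","markers","clay_pot","jar"],"top0")
p,W=look("side",["tray","batten","pin"],"side0")
E
```

```text
{'t': 0.0, 'q': array([ 1.44812522e+00,  3.59415535e-01,  1.10435069e-02, -3.37129667e-04,
       -1.22410644e+00, -2.88119529e-01]), 'qd': array([-1.85095900e-03,  3.09721759e-04, -1.33508328e-03,  1.40884450e-05,
       -2.07822185e-03, -1.79707191e-04]), 'joint_efforts': array([ 6.22399966e-04, -5.82716167e+01,  2.93058211e+01,  6.99704155e+00,
        7.15020869e-03, -1.42699992e-04]), 'eef_pos': array([0.26937138, 0.61837812, 0.22559983]), 'ee_rot': array([ 1.67272204,  1.56908458, -1.87977607]), 'force': array([ 1.25373505, -0.35008203, -0.25504589]), 'moment': array([-0.01515302,  0.02287173,  0.01708109]), 'width': 0.08734301170555515}
top tray 0.59 3689 ctr [579.  43.] size [121. 175.] ang 2.7 z [0.015 0.069] px [295. 218.  74.  60.]
top batten 0.69 2326 ctr [736.  58.] size [498.  33.] ang 85.9 z [0.003 0.028] px [285. 155. 210.  31.]
top pin 0.62 133 ctr [679. 255.] size [21. 25.] ang 47.5 z [0.003 0.048] px [205. 174.  13.  16.]
top pot 0.62 1769 ctr [557. 464.] size [137. 103.] ang 68.9 z [0.002 0.087] px [112. 224.  56.  45.]
top fork 0.75 1079 ctr [462. 327.] size [ 56
[... 183 characters left out ...]
1 826 ctr [ 673. -358.] size [68. 67.] ang 89.3 z [0.004 0.062] px [467. 176.  31.  28.]
top clay_pot 0.22 118 ctr [681. 254.] size [19. 26.] ang 89.8 z [0.002 0.048] px [203. 173.  10.  14.]
top jar 0.97 1134 ctr [700. 394.] size [116.  73.] ang 50.4 z [0.001 0.093] px [148. 169.  44.  40.]
side tray 0.89 1957 ctr [589.  75.] size [138. 250.] ang 3.9 z [0.002 0.068] px [281. 215.  54.  54.]
side batten 0.64 1030 ctr [742.  70.] size [532.  36.] ang 85.8 z [-0.001  0.027] px [333. 221.  47.  92.]
side pin 0.67 87 ctr [680. 249.] size [21. 19.] ang 32.1 z [0.004 0.045] px [297. 181.   2.  19.]
side pin 0.31 975 ctr [740.  56.] size [504.  34.] ang 85.8 z [0.001 0.027] px [332. 220.  46.  90.]
```

View pics/top0.png

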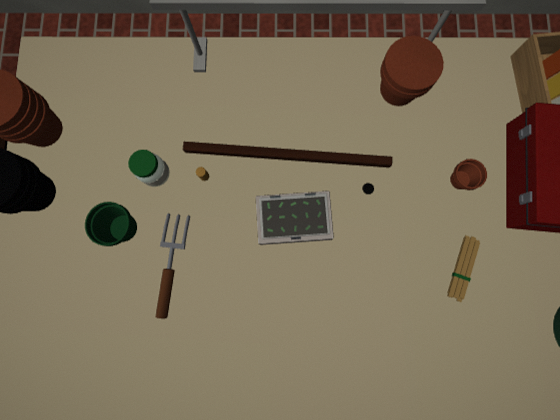

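View pics/side0.png

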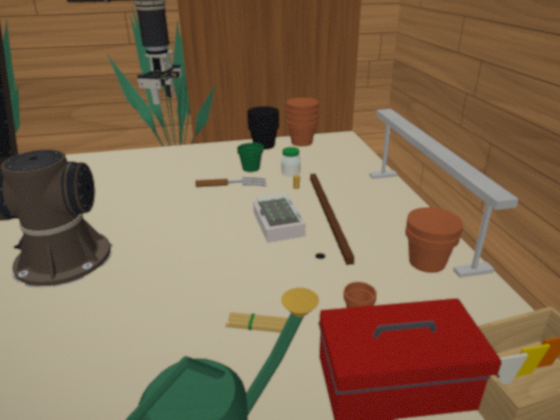

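```bash
cat >> h.py <<'E'
from scipy.spatial.transform import Rotation as Ro
def rect(q): 
    r=cv2.minAreaRect((q[:,:2]*1000).astype(np.float32)); b=cv2.boxPoints(r)
    e=b[1]-b[0]; f=b[2]-b[1]; l=e if np.hypot(*e)>np.hypot(*f) else f
    l=l*np.sign(l[1]); return np.array(r[0]),sorted(r[1]),float(np.arctan2(-l[0],l[1]))
def fit(cam="top",n=None):
    p=arm.grab_frame(cam);W=pts(p); o={}
    if n: save(p,n)
    for t,lo,hi in (("tray",.034,.05),("batten",.02,.03),("pin",.038,.05)):
        m=arm.masks_of(p,t)
        if not m: print("no",t);continue
        k=cv2.erode(m[0]["mask"].astype(np.uint8),np.ones((1,1)))>0
        q=W[k];q=q[(q[:,2]>lo)&(q[:,2]<hi)]; o[t]=rect(q); print(t,len(q),np.round(o[t][0],1),np.round(o[t][1]),"yaw",round(o[t][2],3),"mean",np.round(q.mean(0)*1000,1))
    return o
def rel(o,bc,by):
    d=np.array([[np.cos(by),np.sin(by)],[-np.sin(by),np.cos(by)]])
    for t in o: print(t,"in batten",np.round(d@(o[t][0]-bc),1),"dyaw",round(o[t][2]-by,3))
def tool():
    s=arm.get_state();R=Ro.from_euler("xyz",s["ee_rot"]).as_matrix()
    print("t",s["t"],"tcp",np.round(s["eef_pos"]*1000,1),"toolx",np.round(R[:,0],3),"jaw yaw",np.round(np.degrees(np.arctan2(R[1,1],R[0,1])),1),"F",np.round(s["force"],1))
E
python3 - <<'E'
from h import *
tool(); o=fit(); rel(o,o["batten"][0],o["batten"][2])
E
```

```text
t 0.65 tcp [269.6 618.8 226.6] toolx [ 0.  0. -1.] jaw yaw -113.5 F [0.5 0.2 0.2]
tray 691 [575.7  40.4] [110. 170.] yaw 0.073 mean [561.7  42.1  42.4]
batten 1916 [731.9  58.2] [ 24. 498.] yaw -0.071 mean [730.8  55.3  25. ]
no pin
tray in batten [-154.6  -28.8] dyaw 0.144
batten in batten [0. 0.] dyaw 0.0
```

```bash
python3 -m inch '.35 -.95 0 0 0 .194;.35 -.95 0 0 0 .194;.35 -.95 0 0 0 .194;.35 -.95 0 0 0 .194;.35 -.95 0 0 0 .194;.35 -.95 0 0 0 .194;.35 -.95 0 0 0 .194;.35 -.95 0 0 0 .194;.35 -.95 0 0 0 .194;.35 -.95 0 0 0 .194;.35 -.95 0 0 0 .194;.35 -.95 0 0 0 .194' 1 && python3 -m inch '.35 -.95 0 0 0 .194;.35 -.95 0 0 0 .194;.35 -.95 0 0 0 .194;.35 -.95 0 0 0 .194;.35 -.95 0 0 0 .194;.35 -.95 0 0 0 .194;.35 -.95 0 0 0 .194;.35 -.95 0 0 0 .194;0 0 -1 0 0 0;0 0 -1 0 0 0;0 0 -1 0 0 0;0 0 0 0 0 0' && python3 -c "from h import *;tool()"
```

```text
t: 2.35
eef_pos: [0.3958, 0.2759, 0.2268]
ee_rot: [-2.043, 1.57, 0.892]
force: [1.0, -0.5, -0.3]
width: 0.0876
t: 3.85
eef_pos: [0.4782, 0.0481, 0.135]
ee_rot: [0.514, 1.567, -2.701]
force: [0.6, -0.1, 1.6]
width: 0.0874
t 3.85 tcp [478.2  48.1 135. ] toolx [-0.004 -0.002 -1.   ] jaw yaw -94.2 F [ 0.6 -0.1  1.6]
```

```bash
python3 -m inch '0 0 -1 0 0 0;0 0 -1 0 0 0;0 0 -1 0 0 0;0 0 -.97 0 0 0;0 0 0 0 0 0;.5 -.036 0 0 0 0;.5 -.036 0 0 0 0;.4 -.028 0 0 0 0;.4 -.028 0 0 0 0;.4 -.028 0 0 0 0' && python3 -c "
from h import *;tool();o=fit('top','top1');rel(o,np.array([731.9,58.2]),-.071)"
```

```text
t: 5.1
eef_pos: [0.5457, 0.0437, 0.0174]
ee_rot: [0.388, 1.569, -2.826]
force: [-4.1, 0.6, 3.3]
width: 0.0873
t 5.1 tcp [545.7  43.7  17.4] toolx [-0.001 -0.    -1.   ] jaw yaw -94.2 F [-4.1  0.6  3.3]
tray 223 [ 674.6 -357.3] [63. 68.] yaw 0.558 mean [ 679.7 -369.4   42.4]
batten 1777 [731.7  56.2] [ 24. 495.] yaw -0.071 mean [731.5  58.3  25.1]
pin 81 [678.8 256. ] [21. 21.] yaw 0.073 mean [678.7 255.6  45.1]
tray in batten [ -27.6 -418.6] dyaw 0.629
batten in batten [-0.1 -2. ] dyaw 0.0
pin in batten [-67.  193.5] dyaw 0.144
```

View pics/top1.png

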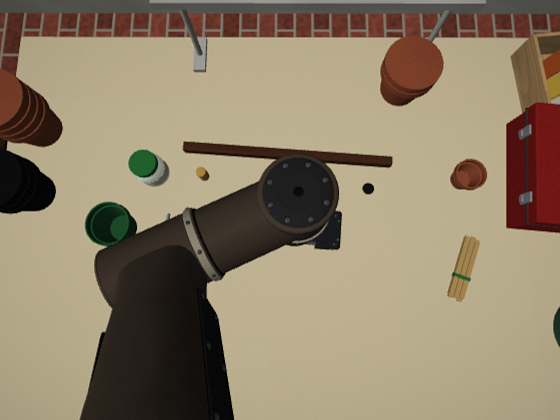

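The top view shows the arm hiding the tray; the pot (110,224), jar (148,169) and pin (202,174) have not moved. I'll push on.

```bash
python3 -m inch '.4 -.028 0 0 0 0;.4 -.028 0 0 0 0;.4 -.028 0 0 0 0;.2 -.014 0 0 0 0' && python3 -c "
from h import *;tool();look('side',['tray'],'side1');look('wrist',['tray','batten'])"
```

```text
t: 5.8
eef_pos: [0.5882, 0.0411, 0.0174]
ee_rot: [0.465, 1.57, -2.749]
force: [-4.4, 0.5, 3.5]
width: 0.0877
t 5.8 tcp [588.2  41.1  17.4] toolx [-0. -0. -1.] jaw yaw -94.2 F [-4.4  0.5  3.5]
side tray 0.82 1500 ctr [661.  19.] size [167. 123.] ang 84.5 z [0.004 0.068] px [310. 214.  45.  47.]
wrist tray 0.67 100556 ctr [647.  23.] size [241. 149.] ang 85.9 z [0.043 0.068] px [306. 138. 445. 258.]
wrist batten 0.84 5826 ctr [723.  33.] size [287.   2.] ang 85.8 z [0.002 0.017] px [280.   6. 560.  11.]
wrist batten 0.25 100457 ctr [647.  23.] size [241. 149.] ang 85.8 z [0.043 0.068] px [308. 138. 446. 259.]
```

View pics/side1.png

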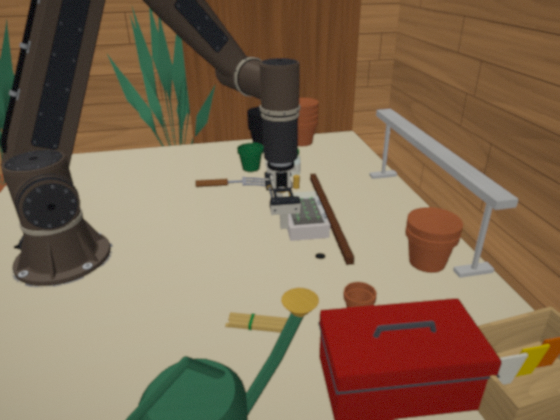

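The side view shows the gripper behind the tray at about (305,215), with the tray nearly parallel to the batten. Next is a gentle final closing.

```bash
python3 -m inch '.15 -.011 0 0 0 0;.1 -.007 0 0 0 0;.07 -.005 0 0 0 0;0 0 0 0 0 0' && python3 -m inch '.05 -.004 0 0 0 0;0 0 0 0 0 0' && python3 -m inch '.05 -.004 0 0 0 0;0 0 0 0 0 0'
```

```text
t: 6.55
eef_pos: [0.5973, 0.0404, 0.0174]
ee_rot: [1.571, 1.571, -1.643]
force: [-2.0, -0.2, 1.7]
width: 0.0877
t: 6.8
eef_pos: [0.5988, 0.0404, 0.0174]
ee_rot: [3.066, 1.571, -0.148]
force: [-2.7, -0.8, 1.2]
width: 0.0876
t: 7.05
eef_pos: [0.6005, 0.0403, 0.0174]
ee_rot: [-2.969, 1.57, 0.101]
force: [-1.6, 0.2, 0.0]
width: 0.0876
```

```bash
python3 -m inch '.05 -.004 0 0 0 0;0 0 0 0 0 0' && python3 -m inch '.05 -.004 0 0 0 0;0 0 0 0 0 0'&& python3 -m inch '.05 -.004 0 0 0 0;0 0 0 0 0 0'
```

```text
t: 7.3
eef_pos: [0.6007, 0.0402, 0.0174]
ee_rot: [0.141, 1.569, -3.073]
force: [-7.2, 2.0, 5.0]
width: 0.0877
t: 7.55
eef_pos: [0.6006, 0.04, 0.0172]
ee_rot: [0.162, 1.567, -3.052]
force: [-11.5, 3.8, 7.5]
width: 0.0877
t: 7.8
eef_pos: [0.6007, 0.04, 0.0172]
ee_rot: [0.153, 1.564, -3.06]
force: [-17.3, 6.3, 13.2]
width: 0.0878
```

```bash
python3 -m inch '-.5 .036 0 0 0 0;-.5 .036 0 0 0 0;0 0 1 0 0 0;0 0 1 0 0 0;0 0 1 0 0 0;.5 -.93 0 0 0 0;.5 -.93 0 0 0 0;.6 -.93 0 0 0 0;.6 -.93 0 0 0 0;.6 -.93 0 0 0 0;0 0 0 0 0 0' 0 10 && python3 -c "
from h import *;tool();o=fit('top','top2');rel(o,np.array([731.9,58.2]),-.071); look('side',['tray']);p,W=look('wrist',['tray','batten'],'wr2')"
```

```text
t: 9.18
eef_pos: [0.6592, -0.0992, 0.107]
ee_rot: [2.562, 1.57, -0.654]
force: [-1.0, -0.0, -0.3]
width: 0.0004
t 9.175 tcp [659.2 -99.2 107. ] toolx [ 0. -0. -1.] jaw yaw -94.3 F [-1.  -0.  -0.3]
tray 59 [673.4 -36.3] [ 25. 108.] yaw -1.065 mean [651.7 -48.3  42. ]
batten 50 [673.  358.3] [26. 68.] yaw 0.89 mean [670.  353.7  25. ]
pin 67 [680.6 258. ] [19. 22.] yaw 1.015 mean [680.2 256.9  44.9]
tray in batten [-51.6 -98.4] dyaw -0.994
batten in batten [-80.1 295.1] dyaw 0.961
pin in batten [-65.3 195.6] dyaw 1.086
side tray 0.85 1580 ctr [670.  19.] size [410. 119.] ang 85.9 z [0.004 0.068] px [311. 215.  48.  48.]
wrist tray 0.62 26902 ctr [676.  52.] size [229. 103.] ang 84.0 z [0.026 0.068] px [120. 216. 241. 138.]
wrist batten 0.94 10676 ctr [729. -36.] size [329.  22.] ang 85.8 z [0.024 0.027] px [196. 132. 393.  30.]
```

View pics/top2.png

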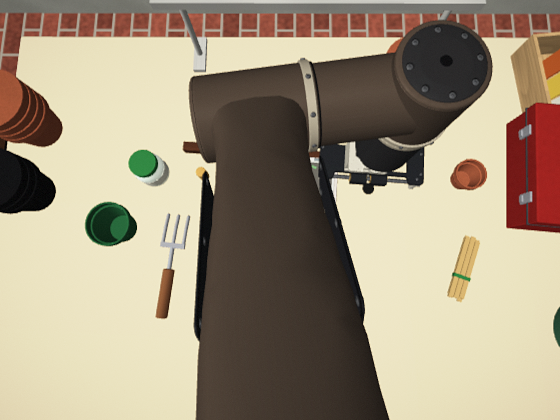

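The top view shows the arm over the scene, with the gripper at (385,165) beyond the tray's right end. The other objects have not moved. I'll descend and push along the batten.

```bash
python3 -m inch '0 0 -1 0 0 0;0 0 -1 0 0 0;0 0 -1 0 0 0;0 0 0 0 0 0;.028 .4 0 0 0 0;.028 .4 0 0 0 0;.028 .4 0 0 0 0;.028 .4 0 0 0 0' && python3 -m inch '.028 .4 0 0 0 0;.028 .4 0 0 0 0;.028 .4 0 0 0 0;.028 .4 0 0 0 0;.028 .4 0 0 0 0;.028 .4 0 0 0 0;.021 .3 0 0 0 0'  && python3 -c "
from h import *;tool();p,W=look('wrist',['tray','batten','pin'],'wr3');look('side',['tray','pin'])"
```

```text
t: 10.62
eef_pos: [0.6629, -0.0489, 0.019]
ee_rot: [2.937, 1.569, -0.276]
force: [-0.8, -5.9, 5.1]
width: 0.0007
t: 11.5
eef_pos: [0.6684, 0.0319, 0.019]
ee_rot: [2.794, 1.569, -0.419]
force: [-0.2, -7.3, 6.2]
width: 0.0007
t 11.5 tcp [668.4  31.9  19. ] toolx [ 0.002 -0.001 -1.   ] jaw yaw -94.1 F [-0.2 -7.3  6.2]
wrist tray 0.88 26699 ctr [691. 119.] size [143.  78.] ang 85.5 z [0.021 0.068] px [128. 259. 254. 181.]
wrist batten 0.9 24883 ctr [733.  27.] size [321.  22.] ang 85.9 z [0.007 0.027] px [279. 149. 557.  43.]
side tray 0.59 631 ctr [671. 129.] size [172. 110.] ang 88.1 z [0.002 0.067] px [304. 197.  49.  42.]
side pin 0.43 749 ctr [ 682. -359.] size [219.  78.] ang 69.3 z [0.    0.061] px [360. 293.  35.  30.]
```

View pics/wr3.png

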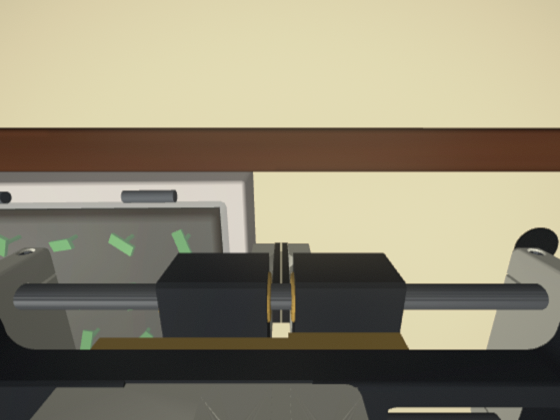

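The wrist view shows the tray's end corner at (252,173), lying along the batten (rows 130–172), with the closed fingers against its end. About 25 mm remains.

```bash
python3 -m inch '.021 .3 0 0 0 0;.018 .25 0 0 0 0;.007 .1 0 0 0 0;0 0 0 0 0 0' && python3 -m inch '.004 .06 0 0 0 0;0 0 0 0 0 0' && python3 -m inch '.004 .06 0 0 0 0;0 0 0 0 0 0' && python3 -m inch '.004 .06 0 0 0 0;0 0 0 0 0 0'
```

```text
t: 12.35
eef_pos: [0.6691, 0.0517, 0.0174]
ee_rot: [-1.95, 1.571, 1.12]
force: [-0.5, -0.8, -0.4]
width: 0.0002
t: 12.6
eef_pos: [0.6692, 0.0529, 0.0174]
ee_rot: [-0.977, 1.571, 2.092]
force: [-0.4, -0.6, -1.2]
width: 0.0004
t: 12.85
eef_pos: [0.6693, 0.0546, 0.0174]
ee_rot: [0.656, 1.571, -2.558]
force: [0.2, -1.2, -0.8]
width: 0.0004
t: 13.1
eef_pos: [0.6694, 0.0566, 0.0175]
ee_rot: [0.925, 1.571, -2.289]
force: [-1.5, -1.8, -0.4]
width: 0.0006
```

```bash
for i in 1; do python3 -m inch '.004 .06 0 0 0 0;0 0 0 0 0 0'; done; python3 -m inch '.004 .06 0 0 0 0;0 0 0 0 0 0'; python3 -m inch '.004 .06 0 0 0 0;0 0 0 0 0 0'
```

```text
t: 13.35
eef_pos: [0.6696, 0.0584, 0.0175]
ee_rot: [-2.137, 1.571, 0.932]
force: [-0.0, -1.2, -0.5]
width: 0.0004
t: 13.6
eef_pos: [0.6692, 0.0589, 0.0174]
ee_rot: [0.911, 1.569, -2.303]
force: [-0.1, -6.4, 1.5]
width: 0.0008
t: 13.85
eef_pos: [0.6688, 0.0591, 0.0174]
ee_rot: [0.943, 1.567, -2.271]
force: [-0.4, -13.3, 3.1]
width: 0.0004
```

```bash
python3 -m inch '-.036 -.5 0 0 0 0;-.036 -.5 0 0 0 0;0 0 1 0 0 0;0 0 1 0 0 0;0 0 1 0 0 0;-.62 .91 0 0 0 0;-.62 .91 0 0 0 0;-.62 .91 0 0 0 0;-.62 .91 0 0 0 0;-.62 .91 0 0 0 0;0 0 0 0 0 0' 1 && python3 -c "
from h import *;tool();o=fit('wrist','wr4');rel(o,o['batten'][0],o['batten'][2]);o=fit('side')"
```

```text
t: 15.22
eef_pos: [0.574, 0.1698, 0.1079]
ee_rot: [-2.094, 1.57, 0.978]
force: [0.4, 0.2, -0.2]
width: 0.0871
t 15.225 tcp [574.  169.8 107.9] toolx [ 0.001  0.001 -1.   ] jaw yaw -94.0 F [ 0.4  0.2 -0.2]
tray 1821 [675. 161.] [108. 170.] yaw -0.07 mean [643.8 167.3  42.6]
batten 1541 [730.8 132.6] [  3. 352.] yaw -0.071 mean [728.2  99.4  24.3]
pin 1000 [683.5 256.9] [23. 23.] yaw 0.17 mean [683.5 256.1  45. ]
tray in batten [-57.7  24.4] dyaw 0.001
batten in batten [0. 0.] dyaw 0.0
pin in batten [-56.1 120.6] dyaw 0.242
tray 317 [674.5 155.2] [110. 172.] yaw -0.069 mean [658.2 103.8  41.6]
batten 125 [678.6 154.7] [118. 170.] yaw -0.07 mean [661.8  91.3  25.2]
no pin
```

View pics/wr4.png

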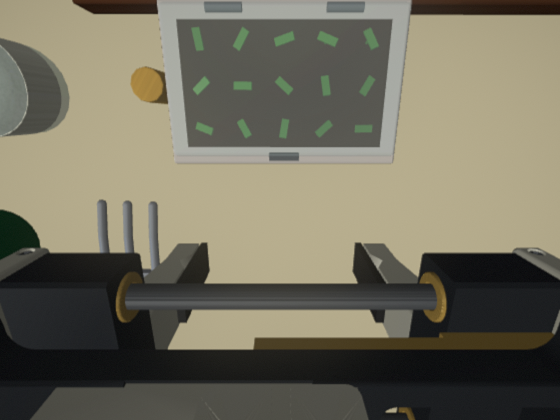

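The wrist view shows the tray square to the batten, with its left end against the pin at (150,85). I'll retreat to get an unobstructed top view.

```bash
python3 -m inch '0 0 1 0 0 0;0 0 1 0 0 0;0 0 1 0 0 0;0 0 1 0 0 0;-.4 -.95 0 0 0 0;-.4 -.95 0 0 0 0;-.4 -.95 0 0 0 0;-.4 -.95 0 0 0 0;-.4 -.95 0 0 0 0;-.4 -.95 0 0 0 0;-.4 -.95 0 0 0 0;-.4 -.95 0 0 0 0' && python3 -m inch '-.4 -.95 0 0 0 0;-.4 -.95 0 0 0 0;-.4 -.95 0 0 0 0;-.4 -.95 0 0 0 0;-.4 -.95 0 0 0 0;-.4 -.95 0 0 0 0;-.4 -.95 0 0 0 0;-.4 -.95 0 0 0 0;-.4 -.95 0 0 0 0;-.4 -.95 0 0 0 0;-.4 -.95 0 0 0 0;0 0 0 0 0 0' && python3 -c "
from h import *;tool();o=fit('top','top5');rel(o,np.array([731.9,58.2]),-.071)
p,W=look('top',['pot','fork','markers','clay_pot','jar'])
cv2.imwrite('pics/crop5.png',cv2.resize(cv2.cvtColor(p['frame'],cv2.COLOR_RGB2BGR)[120:250,140:400],None,fx=3,fy=3,interpolation=cv2.INTER_CUBIC))"
```

```text
t: 17.12
eef_pos: [0.4778, -0.0612, 0.2275]
ee_rot: [-3.033, 1.571, 0.036]
force: [-0.1, -0.3, 0.8]
width: 0.0876
t: 18.62
eef_pos: [0.3452, -0.3747, 0.2271]
ee_rot: [-0.144, 1.57, 2.923]
force: [0.2, -0.1, 0.6]
width: 0.0877
t 18.625 tcp [ 345.2 -374.7  227.1] toolx [-0.001  0.    -1.   ] jaw yaw -94.3 F [ 0.2 -0.1  0.6]
tray 662 [672.1 161. ] [112. 171.] yaw -0.068 mean [649.3 149.   42.1]
batten 1738 [732.   57.1] [ 24. 497.] yaw -0.072 mean [730.8  49.3  25.1]
pin 88 [679.5 254.5] [23. 25.] yaw -0.283 mean [678.8 254.6  44.4]
tray in batten [-67.   98.3] dyaw 0.003
batten in batten [ 0.2 -1.1] dyaw -0.001
pin in batten [-66.2 192.1] dyaw -0.212
top pot 0.89 1764 ctr [553. 444.] size [ 95. 105.] ang 75.2 z [0.003 0.087] px [113. 224.  54.  48.]
top fork 0.9 1096 ctr [466. 325.] size [ 56. 233.] ang 84.3 z [0.    0.028] px [171. 269.  34. 103.]
top markers 0.8 1094 ctr [ 463. -353.] size [ 44. 149.] ang 69.7 z [0.002 0.016] px [465. 269.  33.  62.]
top clay_pot 0.85 895 ctr [ 688. -370.] size [ 69. 105.] ang 47.3 z [0.003 0.062] px [465. 175.  34.  31.]
```

View pics/crop5.png

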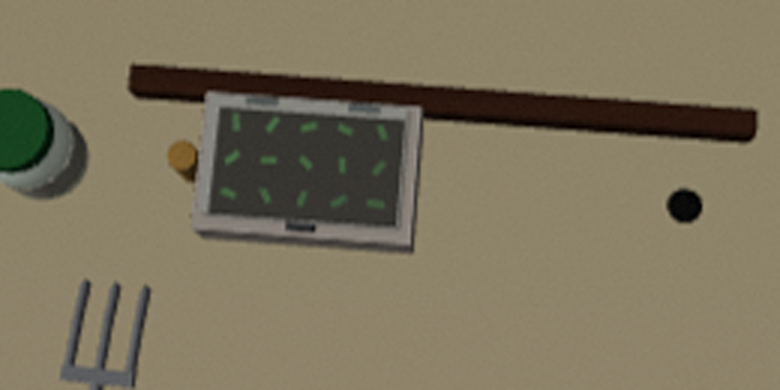

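The crop shows the tray flush under the batten, with its left end against the pin at (182,158). The jar and fork have not moved.

```bash
python3 -c "
from station import arm;print(arm.job_done())"
```

```text
the job is handed in; nothing more can be done
None
```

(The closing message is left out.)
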